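# Load and clamp the angle bracket in the drill jig

### The job

Load the thick angle bracket into the drill jig without picking it up: push it along the bench back against the long fence and along the fence, under the bush arm, until its end meets the end stop. Then push the cam lever round, all the way to its closed stop, so that the cam clamps the bracket square and tight in that corner. Leave everything else on the bench where it lies.

Things in the scene. Friction and masses are not known exactly. Their poses are not given: they have to be found in the camera images.
- bracket: aluminium angle bracket, the largest of three angle pieces, 90 mm long, about 75 g, walls 5 mm. Its flange lies flat, 30 mm deep; its leg stands upright, 28 mm high. Origin: centre of the 30 x 90 mm footprint, on the bench. x: from the leg (outer face x = -15 mm) to the flange's free edge (+15); y: along it (ends -45, +45). Starts before the fence's -y part, leg towards the robot, within 0.5 rad
- bracket_corner (a point): bottom corner of the bracket where the flange's free edge meets its +y end, at (15, 45, 0) mm in the bracket's axes. Home, the free edge is on the fence, the +y end on the end stop, and this corner at the jig's origin
- jig: drill jig: aluminium bars screwed fast to the bench. Origin: on the bench, where the fence face and the end stop face meet. Fence: 16 mm high bar, face in the plane x = 0 of the jig's axes, looking to -x (towards the robot), from y = 0 to -253 mm. End stop: 16 mm high block, face in the plane y = 0, looking to -y, from x = -4 to -36 mm
- bush_arm (a point): middle of the bush arm's free edge, 16 mm above the bench, at (-18, -45, 16) mm in the jig's axes. The arm, screwed on the fence, reaches 18 mm out over a loaded flange, from y = -15 to -75 mm; its two drill bushes hang down to 11 mm above the bench and stand up to 28 mm. The bracket can only be slid in under it along the fence, from the -y side
- cam_pivot (a point): vertical pivot axis of the cam, at bench level, at (-51.5, -45, 0) mm in the jig's axes, in front of the middle of the loaded bracket. The cam is a dark disc whose centre lies 6 mm off the pivot: clamping rim of 16 mm radius 1 to 5 mm above the bench, body of 13 mm radius up to 16.5 mm; the pivot bolt's head reaches 24 mm up
- lever_knob (a point): centre of the black knob (23 mm thick, 24 mm high) on the end of the cam's lever, 21.5 mm above the bench, 66 mm from the pivot. The lever is a round steel rod 10 mm thick, its middle 11 mm above the bench at the cam and 20 mm at the knob; push rod or knob from the side
- cam (a joint): angle of cam and lever, rad, growing counter-clockwise from above. The lever points, in the jig's axes, 155.4 deg counter-clockwise from +x at 0 (open) and along -y at 2.0; closed stop 2.1. Starts below 0.5, clear of the nest by 5 mm or more. Stays where it is left. From about 1.6 the cam presses the bracket to the fence and the end stop, a few N at the knob; no spring back
- thin_clip: a bystander: thin aluminium angle clip, 75 x 25 x 20 mm, drilled with small holes
- short_clip: a bystander: thin aluminium angle clip, 52 x 31 x 25 mm
- holder_a: a bystander: spring sheet holder, a 64 mm long, 12 mm thick pin lying on the bench
- holder_b: a bystander: spring sheet holder, 63 x 12 mm, lying on the bench
- holder_c: a bystander: spring sheet holder, 65 x 12 mm, lying on the bench
- deburrer: a bystander: deburring tool, a 126 mm long, 15 mm thick stick lying on the bench

How it is judged:
On the way, in this order (a step that is already met when the one before it is completed fails the run):
1. with the lever still open, the bracket lies in the nest with its end against the end stop (y of bracket_corner in the frame of jig above -0.003 m and x of bracket_corner in the frame of jig above -0.008 m and value of joint cam below 0.9 rad), for 0.2 s.
2. the lever has been pushed fully closed (value of joint cam above 1.85 rad), for 0.2 s.
At the end, for the whole second after the job is handed in: The lever is closed (joint cam above 1.85 rad), the cam presses on the bracket with more than 1 N, and the bracket lies flat and at rest with its corner within 2 mm of both the fence face and the end stop face, its length within 0.03 rad of the fence (value of joint cam above 1.85 rad and x of bracket_corner in the frame of jig between -0.002 and 0.002 m and y of bracket_corner in the frame of jig between -0.002 and 0.002 m and angle between the y axis of bracket and the y axis of jig, either way round below 0.03 rad and angle between bracket's own z axis and vertical below 0.04 rad and contact force between cam and bracket above 1 N and linear speed of bracket below 0.01 m/s); the robot touches nothing.
It fails at once if the bracket is lifted off the bench or tipped (height (world z) of bracket above 0.01 m or angle between bracket's own z axis and vertical above 0.3 rad).
It fails at once if another thing on the bench is shifted by more than 15 mm (distance of any of thin_clip, short_clip, holder_a, holder_b, holder_c, deburrer from where it was at the start of the episode above 0.015 m).
It also fails if it takes over 58 s, if anything falls off the work surface, if the arm or the gripper's body presses on something with over 40 N, if the wrist force passes 120 N, or if a joint passes its speed limit or range.

### The arm

A 6-joint arm with a two-finger parallel gripper is mounted at the origin on the work surface; the furniture and walls round the work are solid. World frame = base frame: x ahead of the robot, y to its left, z up, the work surface at z = 0. Lengths are in m, angles in rad, forces in N, time in s.
With the tool pointing down it reaches from about 0.375 to 0.9 m from the base axis. Payload 3.1 kg.
Tool frame: the origin (TCP) lies at the very end of the fingers, on their centre line; the grasp point (between the pads) lies 19 mm behind it; z points along the fingers, y is the line along which they close (so a half turn about z gives the same grasp; the last joint's range is limited). The gripper opens to 87 mm and grips with 3 to 60 N. Pads are 19 mm wide; open, the fingers measure 117 mm over their backs; the gripper's body (75 mm by 190 mm) begins 51 mm behind the grasp point.
Start: joints at [-1.327, 0.527, 1.433, -0, 1.181, -0.178], TCP at [0.256, -0.57, 0.223] pointing down, gripper open.
Joint ranges: [-3.08, 3.08], [-0.75, 2.2], [0.22, 2.44], [-1.43, 4.57], [0, 2.65], [-2.85, 2.85]. Speed limits (rad/s): [2.79, 2.79, 3.14, 3.14, 3.14, 3.14].

### API

Orientations are given as a unit quaternion [x, y, z, w].
In Python, from rig import status, viewer, robot gives the robot as it stands.
- The arm moves only by the tool arm_command, never from a script. Its arguments are lists of equal length, an entry for each row: "delta_rot": the turn, a rotation vector about the tool's x, y, z in degrees, a list of three; "delta_pos": the shift along the tool's x, y, z in m, a list of three; "gripper": the closure, from -1 (fully open) to 1 (shut). In form: {"delta_rot": [[rx, ry, rz], ...], "delta_pos": [[dx, dy, dz], ...], "gripper": [gripper, ...]}. A call has 1 to 12 rows; each row is the pose to reach, as a shift and turn from the pose commanded when the call began, along the tool's axes at that moment; what a row does not reach only later rows make up. A row lasts 1/12 s, in which the tool goes at most 41.7 mm and 7.16 degrees, less where a joint would pass 70% of its speed; a pose out of reach is approached as far as the arm can. A call with a gripper value outside its range is refused whole. The fingers move at their own pace and stop on an object; "grip_force" is the grip in N (left out, the last holds). Time passes only in rows, so rows that repeat a pose let the fingers close. It gives the time, the measured TCP pose, the force, the opening and the grip force at its end, in the units of the state.
- status.get_obs(): the state, without advancing time (a new reading comes with each control period).
- viewer.camera(name): name is "scene" or "top"; returns a dict with "pixels" (384x512x3 uint8, blue, green, red), "fx", "fy", "cx", "cy" (pixels), "k1" (the pictures are not rectified: a ray, as slopes to the right and down, at radius r is drawn at 1 + k1 r^2 times it, then the intrinsics apply), "pose" (4x4, takes a point from camera to world coordinates). Camera axes: x right, y down, z forward; pixel columns grow to the right and rows downward; lengths in m; the calibration is good to about 2 mm. A picture is of the moment at which its call begins. There is no depth.
- robot.hand_in(): hands the job in; it is judged then, once.
The state is a dict: "time": time; "q": joint angles; "joint_velocities": joint speeds; "joint_torque": joint torques, N m; "position": TCP position; "tool_rot": TCP orientation; "ft_force": force on the tool from outside, world axes, zero at the start; "moment": the same for the moment, N m; "grip_width": finger opening in m; "grip_force": force on a finger pad.
Only numpy, scipy, OpenCV 4.12 (cv2) and the standard library are available. Lean on these libraries where they do the work, as an engineer would, in place of code of your own. Each camera call takes 0.05 s, during which the arm holds its last target. There are 200 camera calls.

## Working session

There is one attempt and no reset: what is moved stays moved. The work goes in short steps, Python scripts to look and compute and a tool call to move; the robot and the scene stay as the last step left them, time stands still between calls to the robot, and variables do not carry over. Pictures are saved under pics/ and viewed, at most 10 in all, crops included, and the job is handed in when it is done.

Besides the shell and the picture viewer there is one more tool, called after "Call:" as name(argument=value, ...) on one line, values as JSON. arm_command: Moves the arm, as the interface text tells. Its arguments: {"type":"object","properties":{"delta_rot":{"type":"array","items":{"type":"array","items":{"type":"number"}}},"delta_pos":{"type":"array","items":{"type":"array","items":{"type":"number"}}},"gripper":{"type":"array","items":{"type":"number"}},"grip_force":{"type":"number"}},"required":["delta_rot","delta_pos","gripper"]}

```bash
mkdir -p pics; ls; python3 - <<'E'
from rig import status, viewer, robot
import cv2,numpy as np,pickle
print(status.get_obs())
for n in("scene","top"):
    c=viewer.camera(n); cv2.imwrite(f"pics/{n}0.png",cv2.resize(c["pixels"],None,fx=1.56,fy=1.56,interpolation=cv2.INTER_CUBIC)); print({k:c[k] for k in c if k!="pixels"}); pickle.dump(c,open(f"{n}0.pkl","wb"))
E
```

```text
pics
{'time': 0.0, 'q': array([-1.32652409e+00,  5.28478794e-01,  1.43392087e+00,  2.11829072e-05,
        1.18139546e+00, -1.78548864e-01]), 'joint_velocities': array([-0.00074646, -0.00187334,  0.00091332, -0.0005449 , -0.0001462 ,
       -0.00066246]), 'joint_torque': array([-6.31538915e-04, -4.40046787e+01, -1.76592153e+01,  6.33846782e-02,
        5.80563443e-02, -1.47754113e-04]), 'position': array([ 0.25628109, -0.56922432,  0.22155798]), 'tool_rot': array([ 9.77736151e-01,  2.09835187e-01, -2.63930881e-05, -1.10096162e-03]), 'ft_force': array([0.04036196, 0.1404378 , 0.28857181]), 'moment': array([-0.02818355,  0.00933653,  0.01127973]), 'grip_force': 0.0, 'grip_width': 0.08702583550493895}
{'fx': 406.65279660455576, 'fy': 406.65279660455576, 'cx': 255.39949354358296, 'cy': 194.48756958634596, 'k1': -0.07199650890852484, 'pose': array([[-0.84376112, -0.36755928,  0.3911104 ,  0.10336428],
       [-0.53667884,  0.58668934, -0.60644163,  0.59697144],
       [-0.00655705, -0.72159254, -0.69228694,  0.69121239],
       [ 0.        ,  0.        ,  0.        ,  1.        ]])}
{'fx': 362.0920866519426, 'fy': 362.0920866519426, 'cx': 257.59730410563185, 'cy': 193.4524040701037, 'k1': 0.011168254711597606, 'pose': array([[-0.01701383, -0.99847961,  0.05243082,  0.39876985],
       [-0.99985326,  0.01688576, -0.00288467,  0.01589695],
       [ 0.00199495, -0.0524722 , -0.99862039,  0.97969527],
       [ 0.        ,  0.        ,  0.        ,  1.        ]])}
```

View pics/top0.png

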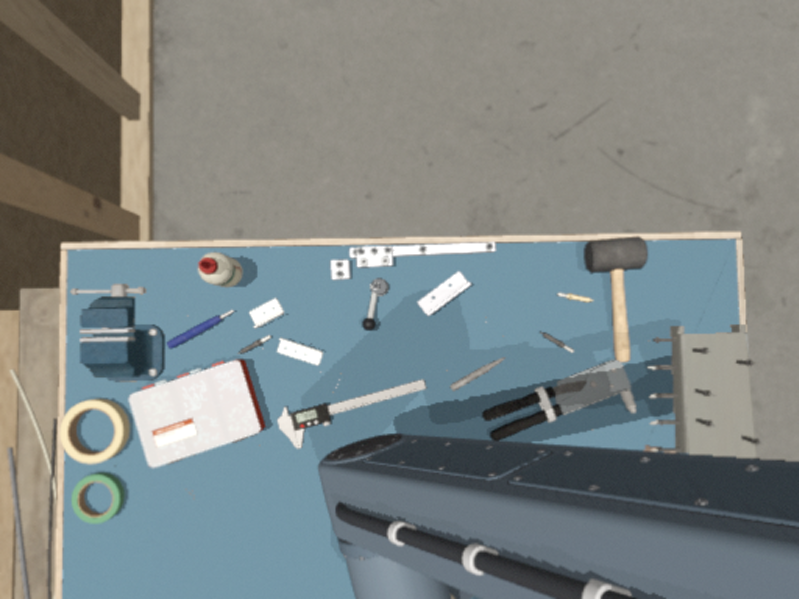

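View pics/scene0.png

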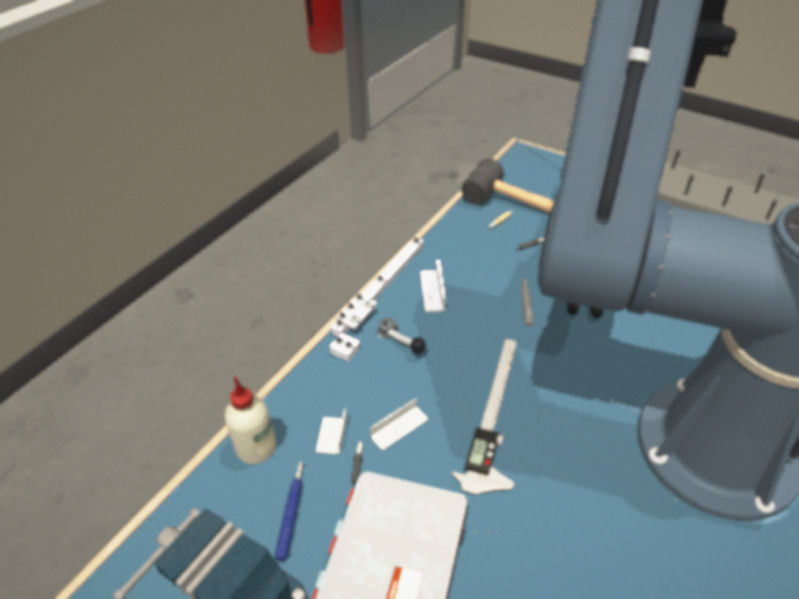

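The top view (pixels at 1.56 times scale) shows the fence bar from (350,250) to (495,247), with the bush arm at (375,258) and the end stop at (340,269). The cam pivot is at (380,287) and its knob at (369,323). The bracket is at (443,293), turned by about 35°. Next I'll look at these close up.

```bash
cat > h.py <<'E'
import numpy as np,cv2,pickle
def ray(c,u,v):
    K=np.array([[c["fx"],0,c["cx"]],[0,c["fy"],c["cy"]],[0,0,1]])
    p=cv2.undistortPoints(np.array([[[u,v]]],float),K,np.array([c["k1"],0,0,0,0]))[0,0]
    return c["pose"][:3,3],c["pose"][:3,:3]@[p[0],p[1],1]
def onz(c,u,v,z):
    o,d=ray(c,u,v); return (o+d*(z-o[2])/d[2])[:2]
def proj(c,P):
    R=c["pose"][:3,:3];q=R.T@(np.array(P)-c["pose"][:3,3]);x,y=q[:2]/q[2];f=1+c["k1"]*(x*x+y*y)
    return c["fx"]*x*f+c["cx"],c["fy"]*y*f+c["cy"]
E
python3 - <<'E'
from h import *
t=pickle.load(open("top0.pkl","rb"));s=pickle.load(open("scene0.pkl","rb"))
a=cv2.resize(t["pixels"][150:220,205:325],None,fx=6,fy=6,interpolation=cv2.INTER_CUBIC)
cv2.imwrite("pics/tz.png",a)
b=cv2.resize(s["pixels"][145:235,200:300],None,fx=6.6,fy=6.6,interpolation=cv2.INTER_CUBIC)
cv2.imwrite("pics/sz.png",b)
E
```

```text
(no output)
```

View pics/tz.png

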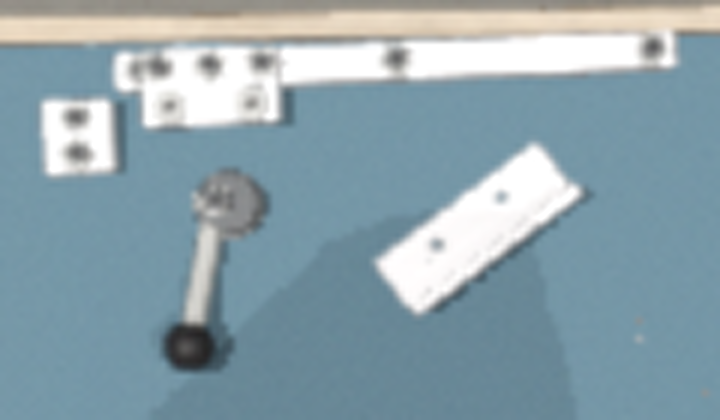

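View pics/sz.png

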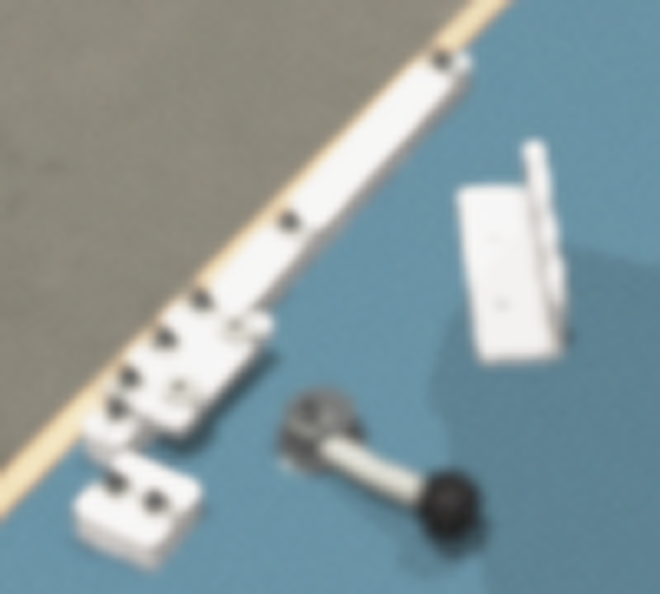

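The top crop (6x, offset (205,150)) shows the fence's front edge from (285,84) to (675,67) and the end stop face at X=118. The knob is at (190,345). The bracket's free edge runs from (375,265) to (535,143), and the top of its leg from (418,315) to (585,192).

```bash
python3 - <<'E'
from h import *
t=pickle.load(open("top0.pkl","rb"));s=pickle.load(open("scene0.pkl","rb"))
T=lambda X,Y,z:onz(t,(X+.5)/6-.5+205,(Y+.5)/6-.5+150,z)
S=lambda X,Y,z:onz(s,(X+.5)/6.6-.5+200,(Y+.5)/6.6-.5+145,z)
np.set_printoptions(precision=4,suppress=True)
for n,a in dict(fence1=(285,85,.016),fence2=(675,67,.016),stopNear=(120,174,.016),stopFar=(117,100,.016),armL=(145,128,.02),armR=(282,123,.02),knob=(190,345,.0215),bolt=(222,198,.024),fe1=(375,265,.005),fe2=(535,143,.005),leg1=(418,315,.028),leg2=(585,192,.028)).items(): print(n,T(*a))
print("S")
for n,a in dict(fenceEnd=(470,65,.016),stopNear=(203,492,.016),knob=(449,506,.0215),fe1=(480,362,.005),fe2=(458,190,.005)).items(): print(n,S(*a))
f1,f2=T(285,85,.016),T(675,67,.016)
th=np.arctan2(*(f1-f2)[[1,0]])-np.pi/2   # jig y axis from world y
R=np.array([[np.cos(th),-np.sin(th)],[np.sin(th),np.cos(th)]])
st=(T(120,174,.016)+T(117,100,.016))/2
o=R@np.array([(R.T@f1)[0],(R.T@st)[1]])
print("jig",o,th)
k=T(190,345,.0215);pv=o+R@[-.0515,-.045];print("pivot",pv,"kdist",np.linalg.norm(k-pv))
d=R.T@(k-pv);print("cam",np.arctan2(d[1],d[0])-np.radians(155.4))
b=T(375,265,.005);e=T(535,143,.005);yb=(b-e)/np.linalg.norm(b-e);print("bracket len",np.linalg.norm(b-e),"ang rel jig",np.arctan2(*(b-e)[[1,0]])-np.pi/2-th)
l1,l2=T(418,315,.028),T(585,192,.028);print("leg len",np.linalg.norm(l1-l2),(np.arctan2(*(l1-l2)[[1,0]])-np.pi/2-th), "width",(b-l1)@[yb[1],-yb[0]])
for n,p in dict(b=b,e=e,l1=l1,l2=l2,k=k,fe=T(675,66,.016)).items(): print(n,"in jig",R.T@(p-o))
E
```

```text
fence1 [0.5292 0.0265]
fence2 [ 0.5343 -0.1476]
stopNear [0.4906 0.1006]
stopFar [0.5237 0.1015]
armL [0.5105 0.0889]
armR [0.5117 0.0281]
knob [0.4139 0.0702]
bolt [0.4785 0.055 ]
fe1 [ 0.4487 -0.0125]
fe2 [ 0.5025 -0.0856]
leg1 [ 0.4253 -0.0302]
leg2 [ 0.4781 -0.1047]
S
fenceEnd [ 0.533  -0.1469]
stopNear [0.4897 0.1033]
knob [0.4125 0.0685]
fe1 [ 0.4474 -0.0113]
fe2 [ 0.5036 -0.0891]
jig [0.527  0.1016] 0.029496219850378314
pivot [0.4768 0.0551] kdist 0.0646758134602228
cam 0.16488203604337448
bracket len 0.09077214811301701 ang rel jig 0.6051440244965636
leg len 0.09125812435326178 0.5875897946989217 width 0.029399996655118485
b in jig [-0.0816 -0.1117]
e in jig [-0.03   -0.1864]
l1 in jig [-0.1056 -0.1288]
l2 in jig [-0.055  -0.2048]
k in jig [-0.1139 -0.0281]
fe in jig [ 0.0004 -0.2494]
```

Call:
arm_command(delta_rot=[[0, 0, 22.5], [0, 0, 22.5], [0, 0, 22.5], [0, 0, 22.5], [0, 0, 22.5], [0, 0, 22.5], [0, 0, 22.5], [0, 0, 22.5], [0, 0, 22.5], [0, 0, 22.5], [0, 0, 22.5], [0, 0, 22.5]], delta_pos=[[0.342, -0.402, 0.08], [0.342, -0.402, 0.08], [0.342, -0.402, 0.08], [0.342, -0.402, 0.08], [0.342, -0.402, 0.08], [0.342, -0.402, 0.08], [0.342, -0.402, 0.08], [0.342, -0.402, 0.08], [0.342, -0.402, 0.08], [0.342, -0.402, 0.08], [0.342, -0.402, 0.08], [0.342, -0.402, 0.08]], gripper=[-0.38, -0.38, -0.38, -0.38, -0.38, -0.38, -0.38, -0.38, -0.38, -0.38, -0.38, -0.38])

```text
time: 1.1
position: [0.3941, -0.0933, 0.1473]
tool_rot: [1.0, 0.015, -0.0, -0.0]
ft_force: [1.1, 0.2, -0.7]
grip_width: 0.0601
grip_force: 0.0
```

```bash
cat >> h.py <<'E'
from scipy.spatial.transform import Rotation as Ro
TH=.0295;O=np.array([.527,.1016]);RJ=np.array([[np.cos(TH),-np.sin(TH)],[np.sin(TH),np.cos(TH)]])
def tool(s):
    R=Ro.from_quat(s["tool_rot"]).as_matrix()
    print("t",round(s["time"],2),"jig mm",np.round(1e3*(RJ.T@(s["position"][:2]-O)),1),"z",round(1e3*s["position"][2],1),"yaw-jig deg",round(np.degrees(np.arctan2(R[1,0],R[0,0])-TH),2),"F",np.round(s["ft_force"],1),"w",round(s["grip_width"],4),"q6",round(s["q"][5],2),"zt",np.round(R[:,2],3)); return R
def delta(s,jx,jy,z,yaw):
    "tool-axes shift and turn (deg) to a jig-frame target; yaw relative to jig, deg"
    R=Ro.from_quat(s["tool_rot"]); p=np.r_[O+RJ@[jx/1e3,jy/1e3],z/1e3]
    T=Ro.from_matrix(np.array([[1,0,0],[0,-1,0],[0,0,-1.]])); T=Ro.from_rotvec([0,0,np.radians(yaw)+TH])*T
    print("to",(jx,jy,z,yaw),"pos",np.round(R.inv().apply(p-s["position"]),4),"rot",np.round((R.inv()*T).as_rotvec(degrees=True),2))
E
python3 - <<'E'
from h import *; from rig import status
s=status.get_obs();tool(s);delta(s,-128,-160,100,0);delta(s,-128,-160,6,0)
E
```

```text
t 1.1 jig mm [-138.6 -190.9] z 147.3 yaw-jig deg -0.01 F [ 1.1  0.2 -0.7] w 0.0601 q6 1.03 zt [-0.  0. -1.]
to (-128, -160, 100, 0) pos [ 0.0106 -0.0308  0.0473] rot [-0.   -0.   -0.01]
to (-128, -160, 6, 0) pos [ 0.0106 -0.0308  0.1413] rot [-0.   -0.   -0.01]
```

Call:
arm_command(delta_rot=[[0, 0, 0], [0, 0, 0]], delta_pos=[[0, 0, 0], [0, 0, 0]], gripper=[-0.38, -0.38])

```text
time: 1.27
position: [0.3938, -0.0925, 0.1472]
tool_rot: [1.0, 0.018, -0.001, -0.0]
ft_force: [-0.0, 0.3, 0.8]
grip_width: 0.06
grip_force: 0.0
```

```bash
python3 - <<'E'
from h import *; from rig import status
s=status.get_obs();tool(s);delta(s,-128,-160,6,0)
E
```

```text
t 1.27 jig mm [-138.9 -190.1] z 147.2 yaw-jig deg 0.4 F [-0.   0.3  0.8] w 0.06 q6 1.03 zt [-0.002  0.001 -1.   ]
to (-128, -160, 6, 0) pos [ 0.0113 -0.0299  0.1412] rot [-0.05  0.09  0.4 ]
```

Call:
arm_command(delta_rot=[[0, 0, 0], [0, 0, 0], [0, 0, 0], [0, 0, 0], [0, 0, 0], [0, 0, 0], [0, 0, 0], [0, 0, 0]], delta_pos=[[0.011, -0.03, 0.02], [0.011, -0.03, 0.05], [0.011, -0.03, 0.08], [0.011, -0.03, 0.11], [0.011, -0.03, 0.13], [0.011, -0.03, 0.141], [0.011, -0.03, 0.141], [0.011, -0.03, 0.141]], gripper=[-0.38, -0.38, -0.38, -0.38, -0.38, -0.38, -0.38, -0.38])

```text
time: 1.93
position: [0.4042, -0.0662, 0.0062]
tool_rot: [1.0, 0.014, -0.0, -0.0]
ft_force: [0.2, 0.2, 0.5]
grip_width: 0.0601
grip_force: 0.0
```

```bash
python3 - <<'E'
from h import *; from rig import status
s=status.get_obs();tool(s);delta(s,-85,-160,5,0)
E
```

```text
t 1.93 jig mm [-127.6 -164.1] z 6.2 yaw-jig deg -0.11 F [0.2 0.2 0.5] w 0.0601 q6 1.11 zt [-0.001  0.    -1.   ]
to (-85, -160, 5, 0) pos [ 0.0426 -0.0042  0.0012] rot [-0.01  0.04 -0.11]
```

Call:
arm_command(delta_rot=[[0, 0, 0], [0, 0, 0], [0, 0, 0], [0, 0, 0], [0, 0, 0], [0, 0, 0], [0, 0, 0], [0, 0, 0], [0, 0, 0], [0, 0, 0], [0, 0, 0], [0, 0, 0]], delta_pos=[[0.004, -0.003, 0.001], [0.008, -0.004, 0.001], [0.012, -0.004, 0.001], [0.016, -0.004, 0.001], [0.02, -0.004, 0.001], [0.024, -0.004, 0.001], [0.028, -0.004, 0.001], [0.032, -0.004, 0.001], [0.036, -0.004, 0.001], [0.04, -0.004, 0.001], [0.043, -0.004, 0.001], [0.043, -0.004, 0.001]], gripper=[-0.38, -0.38, -0.38, -0.38, -0.38, -0.38, -0.38, -0.38, -0.38, -0.38, -0.38, -0.38])

```text
time: 2.93
position: [0.4482, -0.0598, 0.0056]
tool_rot: [1.0, 0.015, 0.001, 0.0]
ft_force: [-0.6, -0.6, 0.5]
grip_width: 0.0601
grip_force: 0.0
```

```bash
python3 - <<'E'
from h import *; from rig import status,viewer
s=status.get_obs();tool(s);delta(s,-41,-162,5,0)
c=viewer.camera("scene");cv2.imwrite("pics/s1.png",cv2.resize(c["pixels"][110:260,170:350],None,fx=4,fy=4,interpolation=cv2.INTER_CUBIC))
E
```

```text
t 2.93 jig mm [ -83.6 -159. ] z 5.6 yaw-jig deg 0.04 F [-0.6 -0.6  0.5] w 0.0601 q6 1.16 zt [ 0.001 -0.001 -1.   ]
to (-41, -162, 5, 0) pos [0.0426 0.0031 0.0007] rot [ 0.03 -0.08  0.04]
```

View pics/s1.png

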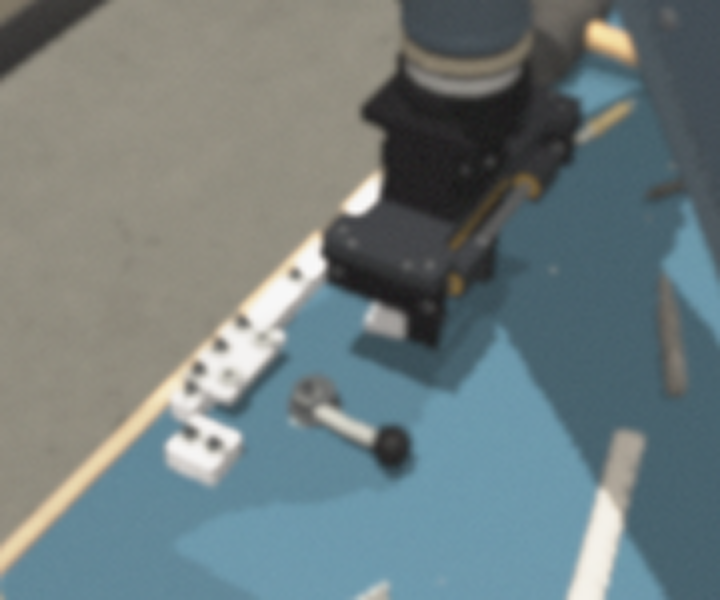

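The hand is behind the leg, with the bracket's +y end visible at (385,320) next to the near finger. I'll continue towards the fence.

Call:
arm_command(delta_rot=[[0, 0, 0], [0, 0, 0], [0, 0, 0], [0, 0, 0], [0, 0, 0], [0, 0, 0], [0, 0, 0], [0, 0, 0], [0, 0, 0], [0, 0, 0], [0, 0, 0], [0, 0, 0]], delta_pos=[[0.004, 0, 0.001], [0.008, 0, 0.001], [0.012, 0, 0.001], [0.016, 0, 0.001], [0.02, 0, 0.001], [0.024, 0, 0.001], [0.028, 0, 0.001], [0.031, 0, 0.001], [0.034, 0, 0.001], [0.036, 0, 0.001], [0.038, 0, 0.001], [0.039, 0, 0.001]], gripper=[-0.38, -0.38, -0.38, -0.38, -0.38, -0.38, -0.38, -0.38, -0.38, -0.38, -0.38, -0.38])

```text
time: 3.98
position: [0.4863, -0.0583, 0.0046]
tool_rot: [1.0, 0.015, 0.0, 0.0]
ft_force: [0.3, -0.6, -0.6]
grip_width: 0.0604
grip_force: 0.2
```

Call:
arm_command(delta_rot=[[0, 0, 0], [0, 0, 0], [0, 0, 0]], delta_pos=[[0.001, 0, 0], [0.002, 0, 0], [0.003, 0, 0]], gripper=[-0.38, -0.38, -0.38])

```text
time: 4.23
position: [0.4889, -0.0582, 0.0046]
tool_rot: [1.0, 0.015, -0.0, -0.0]
ft_force: [-0.8, -0.3, -0.0]
grip_width: 0.0601
grip_force: 0.3
```

```bash
python3 - <<'E'
from h import *; from rig import status,viewer
s=status.get_obs();tool(s)
E
```

```text
t 4.23 jig mm [ -42.8 -158.6] z 4.6 yaw-jig deg 0.03 F [-0.8 -0.3 -0. ] w 0.0601 q6 1.19 zt [-0.  0. -1.]
```

Call:
arm_command(delta_rot=[[0, 0, 0], [0, 0, 0], [0, 0, 0]], delta_pos=[[0.001, 0, 0], [0.002, 0, 0], [0.003, 0, 0]], gripper=[-0.38, -0.38, -0.38])

```text
time: 4.48
position: [0.4896, -0.0574, 0.0045]
tool_rot: [1.0, 0.015, -0.002, -0.001]
ft_force: [-7.1, -1.2, 5.9]
grip_width: 0.0598
grip_force: 3.5
```

Call:
arm_command(delta_rot=[[0, 0, 0], [0, 0, 0], [0, 0, 0]], delta_pos=[[0.0007, 0, 0], [0.0014, 0, 0], [0.002, 0, 0]], gripper=[-0.38, -0.38, -0.38])

```text
time: 4.73
position: [0.4896, -0.0573, 0.0045]
tool_rot: [1.0, 0.015, -0.004, -0.001]
ft_force: [-9.9, -3.6, 7.0]
grip_width: 0.0597
grip_force: 5.0
```

```bash
python3 - <<'E'
from h import *; from rig import status,viewer
s=status.get_obs();tool(s)
c=viewer.camera("scene");cv2.imwrite("pics/s2.png",cv2.resize(c["pixels"][140:230,200:320],None,fx=6,fy=6,interpolation=cv2.INTER_CUBIC))
E
```

```text
t 4.73 jig mm [ -42.  -157.7] z 4.5 yaw-jig deg 0.01 F [-9.9 -3.6  7. ] w 0.0597 q6 1.2 zt [-0.009  0.002 -1.   ]
```

View pics/s2.png

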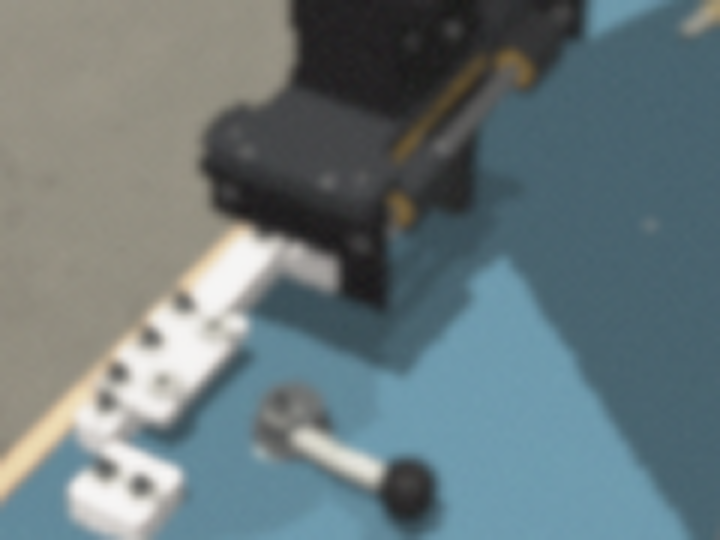

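The bracket is flush against the fence with about 10 N of contact. The bottom of its +y end is near (335,290) in the crop. Next I'll back off and locate that end.

Call:
arm_command(delta_rot=[[0, 0, 0], [0, 0, 0], [0, 0, 0], [0, 0, 0], [0, 0, 0], [0, 0, 0], [0, 0, 0], [0, 0, 0], [0, 0, 0], [0, 0, 0], [0, 0, 0], [0, 0, 0]], delta_pos=[[-0.008, 0, 0], [-0.03, 0, 0], [-0.05, 0, -0.02], [-0.05, 0, -0.06], [-0.04, 0.03, -0.09], [-0.02, 0.07, -0.09], [0.005, 0.1, -0.09], [0.014, 0.11, -0.09], [0.014, 0.11, -0.09], [0.014, 0.11, -0.09], [0.014, 0.11, -0.09], [0.014, 0.11, -0.09]], gripper=[-0.38, -0.38, -0.38, -0.38, 1, 1, 1, 1, 1, 1, 1, 1])

```text
time: 5.78
position: [0.5098, -0.166, 0.0941]
tool_rot: [1.0, 0.016, -0.001, -0.001]
ft_force: [0.5, 0.1, -0.2]
grip_width: 0.0146
grip_force: 0.0
```

```bash
python3 - <<'E'
from h import *; from rig import status,viewer
s=status.get_obs();tool(s);delta(s,-24,-255,4,0)
for n in("scene","top"):
    c=viewer.camera(n);pickle.dump(c,open(n+"3.pkl","wb"))
a=pickle.load(open("scene3.pkl","rb"))["pixels"][130:230,195:305];b=pickle.load(open("top3.pkl","rb"))["pixels"][145:225,205:325]
a=cv2.resize(a,None,fx=3.6,fy=3.6,interpolation=cv2.INTER_CUBIC);b=cv2.resize(b,(396*120//110,360*80//100+0),interpolation=cv2.INTER_CUBIC)
H=max(a.shape[0],b.shape[0]);P=lambda i:cv2.copyMakeBorder(i,0,H-i.shape[0],0,0,0)
print(b.shape);cv2.imwrite("pics/m3.png",np.hstack([P(b),P(a)[:,:366]]))
E
```

```text
t 5.78 jig mm [ -25.1 -267. ] z 94.1 yaw-jig deg 0.09 F [ 0.5  0.1 -0.2] w 0.0146 q6 1.02 zt [-0.002  0.001 -1.   ]
to (-24, -255, 4, 0) pos [ 0.0013 -0.0119  0.0901] rot [-0.09  0.13  0.09]
(288, 432, 3)
```

View pics/m3.png

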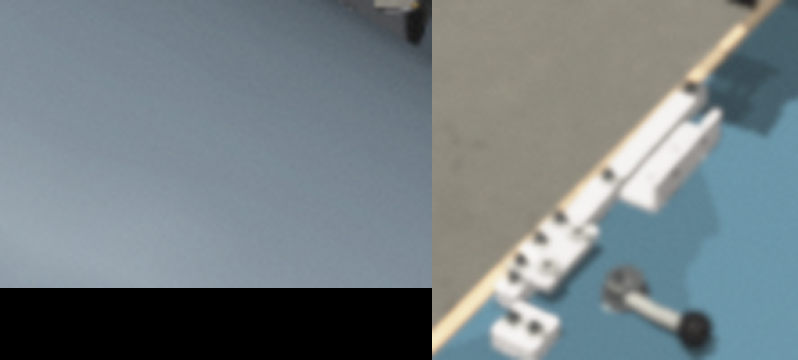

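The arm blocks the top view. The scene view on the right shows the bracket flush along the fence: the +y end runs from (622,190) to (657,210), and the far end is near (720,115).

```bash
python3 - <<'E'
from h import *
s=pickle.load(open("scene3.pkl","rb"))
for X,Y,z in((190,190,.005),(222,211,0),(287,112,.028)):
    print(1e3*RJ.T@(onz(s,(X+.5)/3.6-.5+195,(Y+.5)/3.6-.5+130,z)-O))
E
```

```text
[   0.71057785 -132.17986838]
[ -26.81612228 -129.56379384]
[ -29.34706464 -216.86237432]
```

Call:
arm_command(delta_rot=[[0, 0, 0], [0, 0, 0], [0, 0, 0], [0, 0, 0], [0, 0, 0], [0, 0, 0], [0, 0, 0]], delta_pos=[[0.001, -0.012, 0.01], [0.001, -0.012, 0.03], [0.001, -0.012, 0.06], [0.001, -0.012, 0.08], [0.001, -0.012, 0.09], [0.001, -0.012, 0.09], [0.001, -0.012, 0.09]], gripper=[1, 1, 1, 1, 1, 1, 1])

```text
time: 6.47
position: [0.5117, -0.1552, 0.0045]
tool_rot: [1.0, 0.015, -0.0, -0.0]
ft_force: [-0.1, -0.3, -0.5]
grip_width: 0.0003
grip_force: 0.0
```

Call:
arm_command(delta_rot=[[0, 0, 0], [0, 0, 0], [0, 0, 0], [0, 0, 0], [0, 0, 0], [0, 0, 0], [0, 0, 0], [0, 0, 0], [0, 0, 0], [0, 0, 0], [0, 0, 0], [0, 0, 0]], delta_pos=[[0, -0.005, 0], [0, -0.01, 0], [0, -0.015, 0], [0, -0.02, 0], [0, -0.025, 0], [0, -0.03, 0], [0, -0.035, 0], [0, -0.04, 0], [0, -0.045, 0], [0, -0.05, 0], [0, -0.055, 0], [0, -0.06, 0]], gripper=[1, 1, 1, 1, 1, 1, 1, 1, 1, 1, 1, 1])

```text
time: 7.47
position: [0.5104, -0.0953, 0.0047]
tool_rot: [1.0, 0.015, 0.0, 0.0]
ft_force: [-1.1, -1.3, 1.3]
grip_width: 0.0004
grip_force: 0.7
```

```bash
python3 - <<'E'
from h import *; from rig import status,viewer
s=status.get_obs();tool(s);delta(s,-24,-115,4,0)
c=viewer.camera("scene");cv2.imwrite("pics/s4.png",cv2.resize(c["pixels"][140:240,190:310],None,fx=6,fy=6,interpolation=cv2.INTER_CUBIC))
E
```

```text
t 7.47 jig mm [ -22.4 -196.4] z 4.7 yaw-jig deg 0.03 F [-1.1 -1.3  1.3] w 0.0004 q6 1.14 zt [ 0. -0. -1.]
to (-24, -115, 4, 0) pos [-0.0015 -0.0814  0.0007] rot [ 0.02 -0.03  0.03]
```

View pics/s4.png

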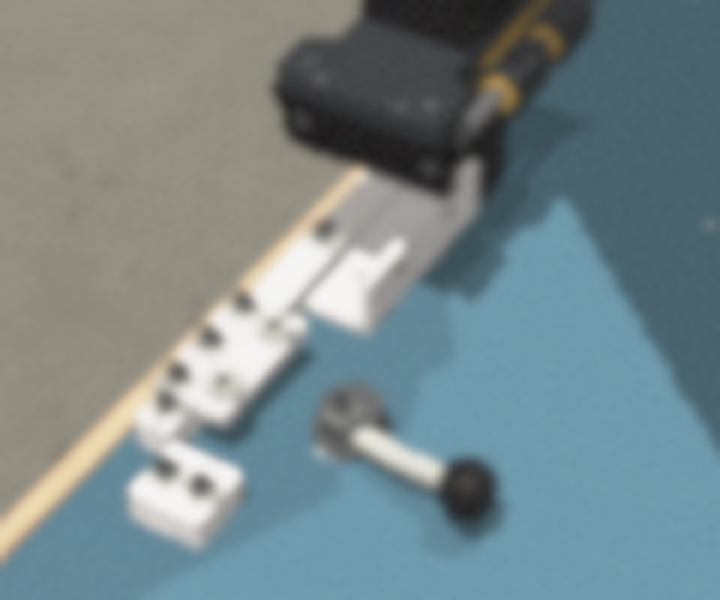

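The bracket is sliding flat along the fence. Its +y end, at (310–370,300–330), is about to go under the bush arm.

Call:
arm_command(delta_rot=[[0, 0, 0], [0, 0, 0], [0, 0, 0], [0, 0, 0], [0, 0, 0], [0, 0, 0], [0, 0, 0], [0, 0, 0], [0, 0, 0], [0, 0, 0], [0, 0, 0], [0, 0, 0]], delta_pos=[[0, -0.004, 0], [0, -0.008, 0], [0, -0.012, 0], [0, -0.016, 0], [0, -0.02, 0], [0, -0.024, 0], [0, -0.028, 0], [0, -0.032, 0], [0, -0.036, 0], [0, -0.04, 0], [0, -0.044, 0], [0, -0.048, 0]], gripper=[1, 1, 1, 1, 1, 1, 1, 1, 1, 1, 1, 1])

```text
time: 8.52
position: [0.5087, -0.0472, 0.0046]
tool_rot: [1.0, 0.015, -0.0, -0.0]
ft_force: [-0.3, 0.6, -0.1]
grip_width: 0.0003
grip_force: 0.3
```

```bash
python3 - <<'E'
from h import *; from rig import status,viewer
s=status.get_obs();tool(s);delta(s,-24,-115,4,0);delta(s,-24,-105,4,0)
E
```

```text
t 8.52 jig mm [ -22.7 -148.2] z 4.6 yaw-jig deg 0.03 F [-0.3  0.6 -0.1] w 0.0003 q6 1.23 zt [-0.  0. -1.]
to (-24, -115, 4, 0) pos [-0.0013 -0.0332  0.0006] rot [-0.    0.    0.03]
to (-24, -105, 4, 0) pos [-0.0013 -0.0432  0.0006] rot [-0.    0.    0.03]
```

Call:
arm_command(delta_rot=[[0, 0, 0], [0, 0, 0], [0, 0, 0], [0, 0, 0], [0, 0, 0], [0, 0, 0], [0, 0, 0], [0, 0, 0], [0, 0, 0], [0, 0, 0], [0, 0, 0], [0, 0, 0]], delta_pos=[[-0.001, -0.004, 0], [-0.001, -0.008, 0], [-0.001, -0.012, 0], [-0.001, -0.016, 0], [-0.001, -0.02, 0], [-0.001, -0.024, 0], [-0.001, -0.028, 0], [-0.001, -0.031, 0], [-0.001, -0.034, 0], [-0.001, -0.036, 0], [-0.001, -0.038, 0], [-0.001, -0.039, 0]], gripper=[1, 1, 1, 1, 1, 1, 1, 1, 1, 1, 1, 1])

```text
time: 9.52
position: [0.5065, -0.0085, 0.0046]
tool_rot: [1.0, 0.015, 0.0, -0.0]
ft_force: [-1.3, -1.2, 0.3]
grip_width: 0.0007
grip_force: 0.3
```

Call:
arm_command(delta_rot=[[0, 0, 0], [0, 0, 0], [0, 0, 0]], delta_pos=[[0, -0.001, 0], [0, -0.002, 0], [0, -0.003, 0]], gripper=[1, 1, 1])

```text
time: 9.77
position: [0.5065, -0.0057, 0.0046]
tool_rot: [1.0, 0.015, 0.0, 0.0]
ft_force: [0.4, -0.7, -0.0]
grip_width: 0.0004
grip_force: 0.2
```

Call:
arm_command(delta_rot=[[0, 0, 0], [0, 0, 0], [0, 0, 0]], delta_pos=[[0, -0.001, 0], [0, -0.002, 0], [0, -0.002, 0]], gripper=[1, 1, 1])

```text
time: 10.02
position: [0.5064, -0.0035, 0.0046]
tool_rot: [1.0, 0.015, -0.0, -0.0]
ft_force: [-0.5, -0.6, -0.3]
grip_width: 0.0004
grip_force: 0.1
```

```bash
python3 - <<'E'
from h import *; from rig import status,viewer
s=status.get_obs();tool(s)
E
```

```text
t 10.02 jig mm [ -23.7 -104.5] z 4.6 yaw-jig deg 0.04 F [-0.5 -0.6 -0.3] w 0.0004 q6 1.31 zt [-0.  0. -1.]
```

Call:
arm_command(delta_rot=[[0, 0, 0], [0, 0, 0], [0, 0, 0]], delta_pos=[[0, -0.001, 0], [0, -0.002, 0], [0, -0.003, 0]], gripper=[1, 1, 1])

```text
time: 10.27
position: [0.5063, -0.0007, 0.0046]
tool_rot: [1.0, 0.015, -0.0, -0.0]
ft_force: [0.1, -0.7, -0.3]
grip_width: 0.0007
grip_force: 0.2
```

Call:
arm_command(delta_rot=[[0, 0, 0], [0, 0, 0], [0, 0, 0]], delta_pos=[[0, -0.001, 0], [0, -0.0015, 0], [0, -0.0015, 0]], gripper=[1, 1, 1])

```text
time: 10.52
position: [0.5062, 0.001, 0.0046]
tool_rot: [1.0, 0.015, -0.0, -0.0]
ft_force: [-0.6, -0.8, 0.3]
grip_width: 0.0005
grip_force: 0.1
```

```bash
python3 - <<'E'
from h import *; from rig import status,viewer
s=status.get_obs();tool(s)
c=viewer.camera("scene");cv2.imwrite("pics/s5.png",cv2.resize(c["pixels"][140:240,190:310],None,fx=6,fy=6,interpolation=cv2.INTER_CUBIC))
E
```

```text
t 10.52 jig mm [ -23.8 -100. ] z 4.6 yaw-jig deg 0.05 F [-0.6 -0.8  0.3] w 0.0005 q6 1.32 zt [-0.  0. -1.]
```

View pics/s5.png

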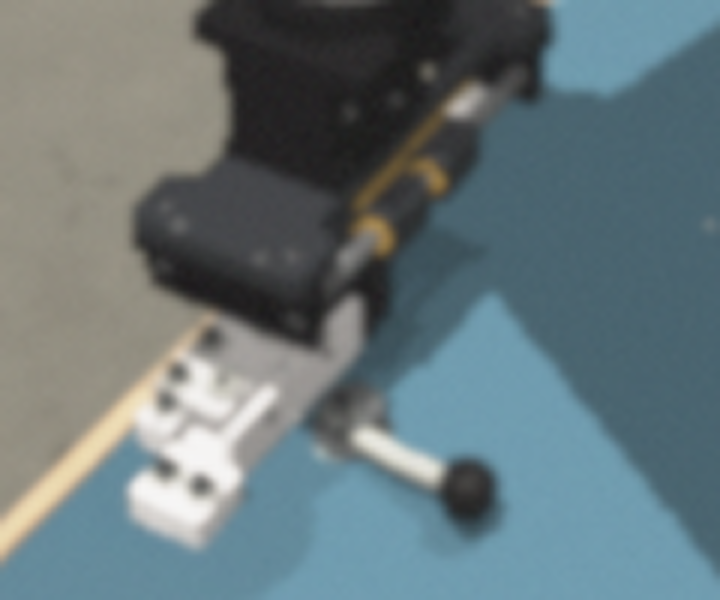

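The bracket is under the bush arm and its end is almost at the stop, near (245,440). I'll creep forward until there is contact.

Call:
arm_command(delta_rot=[[0, 0, 0], [0, 0, 0], [0, 0, 0]], delta_pos=[[0, -0.001, 0], [0, -0.002, 0], [0, -0.002, 0]], gripper=[1, 1, 1])

```text
time: 10.82
position: [0.5062, 0.003, 0.0046]
tool_rot: [1.0, 0.015, -0.0, -0.0]
ft_force: [0.7, -0.8, -0.6]
grip_width: 0.0005
grip_force: 0.1
```

Call:
arm_command(delta_rot=[[0, 0, 0], [0, 0, 0], [0, 0, 0]], delta_pos=[[0, -0.001, 0], [0, -0.002, 0], [0, -0.002, 0]], gripper=[1, 1, 1])

```text
time: 11.07
position: [0.5063, 0.0047, 0.0047]
tool_rot: [1.0, 0.015, 0.0, 0.0]
ft_force: [0.1, -2.0, 0.1]
grip_width: 0.0005
grip_force: 0.7
```

```bash
python3 - <<'E'
from h import *; from rig import status,viewer
s=status.get_obs();tool(s)
E
```

```text
t 11.07 jig mm [-23.5 -96.2] z 4.7 yaw-jig deg 0.06 F [ 0.1 -2.   0.1] w 0.0005 q6 1.33 zt [ 0. -0. -1.]
```

Call:
arm_command(delta_rot=[[0, 0, 0], [0, 0, 0], [0, 0, 0]], delta_pos=[[0, -0.001, 0], [0, -0.002, 0], [0, -0.002, 0]], gripper=[1, 1, 1])

```text
time: 11.32
position: [0.5074, 0.0053, 0.005]
tool_rot: [1.0, 0.016, 0.001, 0.001]
ft_force: [-0.6, -8.3, 1.9]
grip_width: 0.0004
grip_force: 3.9
```

```bash
python3 - <<'E'
from h import *; from rig import status,viewer
s=status.get_obs();tool(s);delta(s,-130,10,60,75);delta(s,-115,8,8,75)
E
```

```text
t 11.32 jig mm [-22.4 -95.7] z 5.0 yaw-jig deg 0.12 F [-0.6 -8.3  1.9] w 0.0004 q6 1.33 zt [ 0.003 -0.002 -1.   ]
to (-130, 10, 60, 75) pos [-0.1072 -0.1058 -0.0556] rot [ 2.100e-01 -4.000e-02 -7.488e+01]
to (-115, 8, 8, 75) pos [-0.0923 -0.1038 -0.0035] rot [ 2.100e-01 -4.000e-02 -7.488e+01]
```

Call:
arm_command(delta_rot=[[0, 0, 0], [0, 0, 0], [0, 0, 0], [0, 0, 0], [0, 0, 0], [0, 0, 0], [0, 0, 5], [0, 0, 10], [0, 0, 15], [0, 0, 15], [0, 0, 15], [0, 0, 15]], delta_pos=[[0, 0, 0], [0, 0, 0], [0, 0.004, 0], [0, 0.012, 0], [0, 0.012, -0.03], [0, 0.012, -0.06], [-0.03, -0.01, -0.07], [-0.06, -0.045, -0.07], [-0.086, -0.075, -0.07], [-0.086, -0.089, -0.07], [-0.086, -0.089, -0.07], [-0.086, -0.089, -0.07]], gripper=[1, 1, 1, 1, 1, 1, 1, 1, 1, 1, 1, 1])

```text
time: 12.32
position: [0.4177, 0.0936, 0.0748]
tool_rot: [0.993, -0.114, 0.001, -0.0]
ft_force: [0.3, -0.2, -0.7]
grip_width: 0.0003
grip_force: 0.0
```

```bash
python3 - <<'E'
from h import *; from rig import status,viewer
s=status.get_obs();tool(s);delta(s,-108,-7,10,-15)
c=viewer.camera("scene");cv2.imwrite("pics/s6.png",cv2.resize(c["pixels"][140:240,190:310],None,fx=6,fy=6,interpolation=cv2.INTER_CUBIC))
E
```

```text
t 12.32 jig mm [-109.5   -4.8] z 74.8 yaw-jig deg -14.84 F [ 0.3 -0.2 -0.7] w 0.0003 q6 1.76 zt [ 0.001  0.    -1.   ]
to (-108, -7, 10, -15) pos [0.0019 0.0018 0.0648] rot [-0.02 -0.06  0.16]
```

View pics/s6.png

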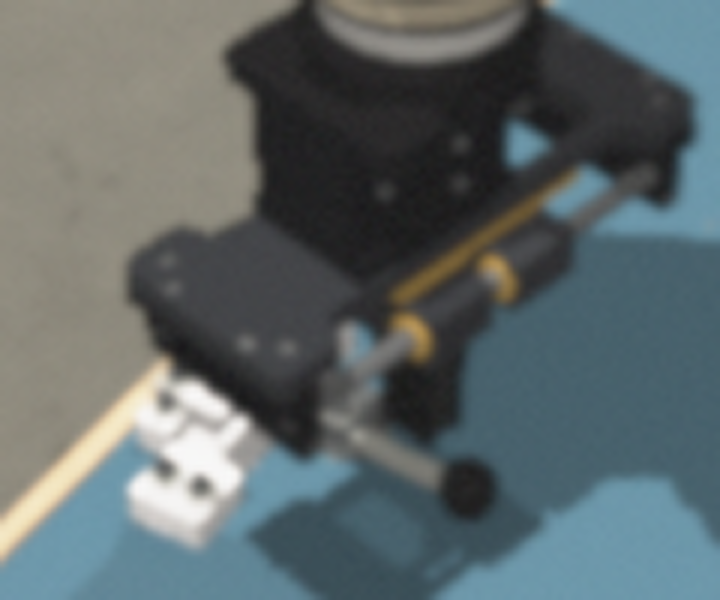

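The lever hasn't moved: the knob is at (465,488), and the end stop and bracket end are at (240,450). The hand hovers above, and before going down I'll check that its descent point misses the knob.

```bash
python3 - <<'E'
from h import *
s=pickle.load(open("scene3.pkl","rb"))
for p in((-109.5,-4.8,75),(-108,-7,10),(-114,-28,21.5)):
    w=O+RJ@(np.array(p[:2])/1e3);u,v=proj(s,(*w,p[2]/1e3));print(p,(u-190)*6,(v-140)*6)
E
```

```text
(-109.5, -4.8, 75) 418.05149478532803 423.3395303576313
(-108, -7, 10) 417.41673361227834 540.1508674017874
(-114, -28, 21.5) 460.0106700058026 489.0025023942201
```

Call:
arm_command(delta_rot=[[0, 0, 0], [0, 0, 0], [0, 0, 0], [0, 0, 0], [0, 0, 0]], delta_pos=[[0.002, 0.002, 0.02], [0.002, 0.002, 0.04], [0.002, 0.002, 0.06], [0.002, 0.002, 0.065], [0.002, 0.002, 0.065]], gripper=[1, 1, 1, 1, 1])

```text
time: 12.78
position: [0.4194, 0.0897, 0.0083]
tool_rot: [0.993, -0.116, -0.001, 0.0]
ft_force: [0.3, 0.2, 1.2]
grip_width: 0.0001
grip_force: 0.0
```

```bash
python3 - <<'E'
from h import *; from rig import status
s=status.get_obs();tool(s)
pv=np.array([-51.5,-45]);p=RJ.T@(s["position"][:2]-O)*1e3-pv
print("TCP rel pivot",p)
psi=np.radians(-15);C=np.array([[np.cos(psi),np.sin(psi)],[np.sin(psi),-np.cos(psi)]])  # rows tool x,y
for n in range(1,13):
    a=np.radians(4*n);r=np.array([[np.cos(a),-np.sin(a)],[np.sin(a),np.cos(a)]])
    print(-4*n,np.round(C@(r@p-p)/1e3,4))
E
```

```text
t 12.78 jig mm [-107.9   -8.7] z 8.3 yaw-jig deg -15.07 F [0.3 0.2 1.2] w 0.0001 q6 1.75 zt [-0.002  0.    -1.   ]
TCP rel pivot [-56.44854742  36.32727838]
-4 [-0.0013  0.0045]
-8 [-0.0022  0.0091]
-12 [-0.0029  0.0137]
-16 [-0.0032  0.0184]
-20 [-0.0031  0.0231]
-24 [-0.0028  0.0278]
-28 [-0.0021  0.0324]
-32 [-0.0011  0.037 ]
-36 [0.0002 0.0415]
-40 [0.0018 0.0459]
-44 [0.0037 0.0502]
-48 [0.0059 0.0543]
```

Call:
arm_command(delta_rot=[[0, 0, -4], [0, 0, -8], [0, 0, -12], [0, 0, -16], [0, 0, -20], [0, 0, -24], [0, 0, -28], [0, 0, -32], [0, 0, -36], [0, 0, -40], [0, 0, -44], [0, 0, -48]], delta_pos=[[-0.0013, 0.0045, 0], [-0.0022, 0.0091, 0], [-0.0029, 0.0137, 0], [-0.0032, 0.0184, 0], [-0.0031, 0.0231, 0], [-0.0028, 0.0278, 0], [-0.0021, 0.0324, 0], [-0.0011, 0.037, 0], [0.0002, 0.0415, 0], [0.0018, 0.0459, 0], [0.0037, 0.0502, 0], [0.0059, 0.0543, 0]], gripper=[1, 1, 1, 1, 1, 1, 1, 1, 1, 1, 1, 1])

```text
time: 13.78
position: [0.4132, 0.0357, 0.0106]
tool_rot: [0.954, 0.3, 0.001, 0.0]
ft_force: [0.1, 0.7, 0.1]
grip_width: 0.0008
grip_force: 0.4
```

```bash
cat > knob.py <<'E'
from h import *; from rig import status,viewer
s=status.get_obs();tool(s)
p=RJ.T@(s["position"][:2]-O)*1e3-[-51.5,-45];print("TCP rel pivot polar",np.linalg.norm(p),np.degrees(np.arctan2(p[1],p[0]))%360)
c=viewer.camera("scene");g=c["pixels"].astype(int)
# dark, near expected ring
for t in range(0,121,5):
    ph=np.radians(155.4+t);w=O+RJ@(np.array([-.0515,-.045])+.066*np.array([np.cos(ph),np.sin(ph)]))
    u,v=proj(c,(*w,.0215));m=g[int(v)-1:int(v)+2,int(u)-1:int(u)+2].reshape(-1,3).mean(0);print(t,m.astype(int),end=" ")
cv2.imwrite("pics/k%d.png"%(s["time"]*100),cv2.resize(c["pixels"][140:240,190:310],None,fx=6,fy=6))
E
python3 knob.py
```

```text
t 13.78 jig mm [-115.7  -62.5] z 10.6 yaw-jig deg 33.19 F [0.1 0.7 0.1] w 0.0008 q6 0.78 zt [ 0.002 -0.    -1.   ]
TCP rel pivot polar 66.50113882149448 195.24535924617936
0 [140 126  91] 5 [94 85 65] 10 [53 49 42] 15 [35 34 33] 20 [29 30 30] 25 [31 31 32] 30 [38 37 38] 35 [50 49 48] 40 [56 54 53] 45 [71 68 67] 50 [76 73 72] 55 [74 71 70] 60 [74 71 69] 65 [72 69 67] 70 [72 69 67] 75 [72 69 68] 80 [71 68 67] 85 [67 65 64] 90 [59 56 56] 95 [39 38 39] 100 [43 42 43] 105 [60 57 56] 110 [65 62 61] 115 [79 75 71] 120 [120 111  90]
```

Call:
arm_command(delta_rot=[[0, 0, -4], [0, 0, -8], [0, 0, -12], [0, 0, -16], [0, 0, -20], [0, 0, -24], [0, 0, -28], [0, 0, -32], [0, 0, -36], [0, 0, -40], [0, 0, -44]], delta_pos=[[-0.0013, 0.0045, 0], [-0.0022, 0.0091, 0], [-0.0029, 0.0137, 0], [-0.0032, 0.0184, 0], [-0.0031, 0.0231, 0], [-0.0028, 0.0278, 0], [-0.0021, 0.0324, 0], [-0.0011, 0.037, 0], [0.0002, 0.0415, 0], [0.0018, 0.0459, 0], [0.0037, 0.0502, 0]], gripper=[1, 1, 1, 1, 1, 1, 1, 1, 1, 1, 1])

```text
time: 14.75
position: [0.443, -0.0026, 0.0103]
tool_rot: [0.773, 0.635, -0.001, -0.001]
ft_force: [-2.1, 1.5, 0.6]
grip_width: 0.0004
grip_force: 1.2
```

```bash
python3 knob.py
```

```text
t 14.75 jig mm [ -87.  -101.7] z 10.3 yaw-jig deg 77.1 F [-2.1  1.5  0.6] w 0.0004 q6 -0.06 zt [-0.002  0.001 -1.   ]
TCP rel pivot polar 66.91568541918079 237.9611319474942
0 [150 134  96] 5 [149 133  96] 10 [148 133  95] 15 [149 133  96] 20 [149 133  96] 25 [148 133  95] 30 [148 132  95] 35 [149 133  96] 40 [149 132  96] 45 [136 122  89] 50 [105  94  69] 55 [88 80 59] 60 [85 77 57] 65 [74 67 51] 70 [48 44 38] 75 [30 29 29] 80 [31 30 31] 85 [34 33 34] 90 [36 36 36] 95 [34 34 34] 100 [32 33 33] 105 [37 36 35] 110 [62 57 47] 115 [118 106  78] 120 [124 111  80]
```

Call:
arm_command(delta_rot=[[0, 0, -2], [0, 0, -4], [0, 0, -6], [0, 0, -8], [0, 0, -10], [0, 0, -12], [0, 0, -14]], delta_pos=[[-0.0007, 0.0022, 0], [-0.0013, 0.0045, 0], [-0.0018, 0.0068, 0], [-0.0022, 0.0091, 0], [-0.0026, 0.0114, 0], [-0.0029, 0.0137, 0], [-0.0031, 0.016, 0]], gripper=[1, 1, 1, 1, 1, 1, 1])

```text
time: 15.38
position: [0.457, -0.0085, 0.0102]
tool_rot: [0.691, 0.723, -0.001, -0.002]
ft_force: [-3.2, -0.7, 2.5]
grip_width: 0.0006
grip_force: 1.6
```

```bash
python3 knob.py
```

```text
t 15.38 jig mm [ -73.2 -108. ] z 10.2 yaw-jig deg 90.97 F [-3.2 -0.7  2.5] w 0.0006 q6 -0.31 zt [-0.004  0.001 -1.   ]
TCP rel pivot polar 66.62939843959282 250.96126115233668
0 [167 149 107] 5 [171 152 109] 10 [171 152 109] 15 [169 151 108] 20 [154 138  99] 25 [150 134  97] 30 [150 133  97] 35 [150 134  97] 40 [150 134  97] 45 [150 134  97] 50 [149 134  96] 55 [139 125  90] 60 [109  98  71] 65 [99 90 66] 70 [90 81 61] 75 [86 78 58] 80 [74 68 52] 85 [42 40 35] 90 [33 32 33] 95 [35 35 36] 100 [37 38 37] 105 [33 34 33] 110 [33 33 33] 115 [35 35 36] 120 [65 60 50]
```

Call:
arm_command(delta_rot=[[0, 0, -2], [0, 0, -4], [0, 0, -6], [0, 0, -8]], delta_pos=[[-0.0007, 0.0022, 0], [-0.0013, 0.0045, 0], [-0.0018, 0.0068, 0], [-0.0022, 0.0091, 0]], gripper=[1, 1, 1, 1])

```text
time: 15.77
position: [0.4648, -0.0102, 0.01]
tool_rot: [0.638, 0.77, -0.002, -0.003]
ft_force: [-9.1, -5.6, 6.5]
grip_width: 0.0003
grip_force: 4.9
```

```bash
python3 knob.py
```

```text
t 15.77 jig mm [ -65.5 -110. ] z 10.0 yaw-jig deg 99.0 F [-9.1 -5.6  6.5] w 0.0003 q6 -0.45 zt [-0.007  0.001 -1.   ]
TCP rel pivot polar 66.45180772413133 257.8302810657245
0 [172 153 110] 5 [172 154 110] 10 [172 153 110] 15 [172 153 110] 20 [171 153 110] 25 [167 149 107] 30 [154 137  99] 35 [151 134  97] 40 [152 135  98] 45 [151 135  98] 50 [151 135  98] 55 [151 135  97] 60 [142 127  92] 65 [132 118  85] 70 [99 90 66] 75 [94 85 64] 80 [91 83 62] 85 [84 77 58] 90 [54 49 41] 95 [34 33 32] 100 [37 38 37] 105 [38 39 39] 110 [36 37 37] 115 [33 33 34] 120 [35 35 36]
```

Call:
arm_command(delta_rot=[[0, 0, -1], [0, 0, -1]], delta_pos=[[-0.0003, 0.0015, 0], [-0.0003, 0.002, 0]], gripper=[1, 1])

```text
time: 15.98
position: [0.4648, -0.0103, 0.01]
tool_rot: [0.632, 0.775, -0.003, -0.005]
ft_force: [-9.8, -6.4, 7.0]
grip_width: 0.0006
grip_force: 5.6
```

Call:
arm_command(delta_rot=[[0, 0, 0], [0, 0, 0], [0, 0, 0], [0, 0, 0], [0, 0, 0], [0, 0, 0], [0, 0, 0], [0, 0, 0], [0, 0, 0], [0, 0, 0]], delta_pos=[[0, 0, 0], [0, 0, 0], [0, -0.006, 0], [0, -0.015, 0], [0, -0.04, 0], [0, -0.06, -0.03], [0, -0.06, -0.07], [0, -0.06, -0.11], [0, -0.06, -0.14], [0, -0.06, -0.14]], gripper=[1, 1, 1, 1, 1, 1, 1, 1, 1, 1])

```text
time: 16.82
position: [0.4151, -0.024, 0.1548]
tool_rot: [0.632, 0.775, 0.002, 0.006]
ft_force: [0.5, 0.2, 0.4]
grip_width: 0.0002
grip_force: 0.0
```

```bash
python3 - <<'E'
from h import *; from rig import status,viewer
s=status.get_obs();tool(s);c=viewer.camera("scene");pickle.dump(c,open("scene9.pkl","wb"))
cv2.imwrite("pics/end.png",cv2.resize(c["pixels"][140:240,190:310],None,fx=6,fy=6,interpolation=cv2.INTER_CUBIC))
E
```

```text
t 16.82 jig mm [-115.5 -122.2] z 154.8 yaw-jig deg 99.93 F [0.5 0.2 0.4] w 0.0002 q6 -0.53 zt [ 0.013 -0.004 -1.   ]
```

Call:
arm_command(delta_rot=[[0, 0, 0], [0, 0, 0], [0, 0, 0], [0, 0, 0], [0, 0, 0], [0, 0, 0], [0, 0, 0]], delta_pos=[[-0.03, 0, -0.03], [-0.07, 0, -0.06], [-0.11, 0, -0.1], [-0.15, 0, -0.1], [-0.19, 0, -0.1], [-0.22, 0, -0.1], [-0.22, 0, -0.1]], gripper=[1, 1, 1, 1, 1, 1, 1])

```text
time: 17.45
position: [0.4585, -0.246, 0.2496]
tool_rot: [0.633, 0.774, -0.001, 0.004]
ft_force: [0.2, 0.5, -0.8]
grip_width: 0.0005
grip_force: 0.0
```

```bash
python3 - <<'E'
from h import *; from rig import status,viewer
s=status.get_obs();tool(s)
c=viewer.camera("scene");pickle.dump(c,open("sceneA.pkl","wb"));g=c["pixels"].max(2)
m=(g<45).astype(np.uint8);m[:, :225]=0;m[:150]=0;m[240:]=0;m[:,310:]=0
n,l,st,ce=cv2.connectedComponentsWithStats(m)
for i in range(1,n):
    if st[i,4]>12:
        p=RJ.T@(onz(c,*ce[i],.0215)-O)*1e3;d=p-[-51.5,-45];print(st[i],p,"r",np.linalg.norm(d),"cam",(np.arctan2(d[1],d[0])-np.radians(155.4))%6.283)
# predicted home bracket outlines vs brightness profile: -y end along y at flange/leg top, and leg outer top along x
for nm,f,z in(("leg top along y (x=-27.5)",lambda t:(-27.5,t),28),):
    for t in range(-104,9,4):
        u,v=proj(c,(*(O+RJ@(np.array(f(t))/1e3)),z/1e3));print(t,cv2.getRectSubPix(g,(1,1),(u,v))[0,0],end="; ")
print()
for y in(-85,-60,-10):
    print("across at y",y)
    for x in range(-44,8,2):
        u,v=proj(c,(*(O+RJ@(np.array([x,y])/1e3)),.028));print(x,cv2.getRectSubPix(g,(1,1),(u,v))[0,0],end="; ")
E
```

```text
t 17.45 jig mm [ -78.7 -345.4] z 249.6 yaw-jig deg 99.7 F [ 0.2  0.5 -0.8] w 0.0005 q6 -0.9 zt [ 0.005 -0.007 -1.   ]
-104 154; -100 148; -96 150; -92 165; -88 207; -84 227; -80 228; -76 226; -72 227; -68 237; -64 241; -60 242; -56 240; -52 240; -48 240; -44 239; -40 237; -36 237; -32 238; -28 240; -24 240; -20 241; -16 241; -12 240; -8 241; -4 241; 0 236; 4 235; 8 244; 
across at y -85
-44 160; -42 151; -40 149; -38 148; -36 147; -34 154; -32 171; -30 198; -28 222; -26 222; -24 205; -22 175; -20 155; -18 141; -16 134; -14 136; -12 148; -10 171; -8 205; -6 232; -4 244; -2 247; 0 247; 2 247; 4 247; 6 247; across at y -60
-44 147; -42 146; -40 146; -38 148; -36 147; -34 155; -32 181; -30 221; -28 240; -26 242; -24 233; -22 210; -20 195; -18 201; -16 214; -14 216; -12 212; -10 203; -8 209; -6 222; -4 234; -2 239; 0 239; 2 231; 4 222; 6 220; across at y -10
-44 141; -42 143; -40 148; -38 150; -36 151; -34 158; -32 181; -30 215; -28 237; -26 242; -24 230; -22 217; -20 215; -18 223; -16 228; -14 232; -12 232; -10 229; -8 229; -6 230; -4 230; -2 223; 0 208; 2 188; 4 168; 6 163;
```

```bash
python3 - <<'E'
from h import *
c=pickle.load(open("sceneA.pkl","rb"));g=c["pixels"].max(2)
w=O+RJ@np.array([-.045,-.1107]);u,v=map(int,proj(c,(*w,.0215)));print(u,v)
print(g[v-9:v+10,u-9:u+10])
m=(g<80).astype(np.uint8);n,l,st,ce=cv2.connectedComponentsWithStats(m)
for i in range(1,n):
    if 8<st[i,4]<400 and abs(ce[i]-[u,v]).max()<40:
        p=RJ.T@(onz(c,*ce[i],.0215)-O)*1e3;d=p-[-51.5,-45];print(st[i],p,np.linalg.norm(d),(np.arctan2(d[1],d[0])-np.radians(155.4))%6.283)
E
```

```text
258 188
[[170 152 155 160 165 167 168 168 168 168 168 168 168 167 167 168 167 168
  168]
 [150 150 158 163 167 169 168 168 168 168 168 169 168 168 167 166 167 168
  169]
 [145 149 160 166 167 168 169 167 167 167 169 168 168 168 168 167 167 168
  168]
 [145 150 159 166 168 169 168 169 168 167 167 168 168 168 168 168 167 169
  168]
 [147 152 159 166 168 169 166 163 156 153 152 160 165 168 168 168 169 169
  167]
 [147 152 158 165 167 163 152 141 125 117 121 134 149 159 167 168 169 169
  168]
 [147 150 156 162 162 148 124 101  83  75  76  91 115 139 160 166 168 168
  169]
 [148 149 154 160 154 131  94  65  55  53  51  59  78 111 147 163 167 169
  168]
 [149 148 150 155 146 114  76  54  54  60  55  49  57  88 130 157 167 167
  167]
 [150 149 150 151 141 104  66  48  57  61  58  49  52  78 121 153 165 164
  164]
 [156 148 151 151 141 106  65  48  53  56  52  46  48  72 116 149 159 156
  155]
 [162 150 150 151 143 114  85  73  65  56  47  43  46  74 111 141 149 150
  147]
 [159 149 149 151 148 139 135 132 119  87  54  40  46  71 105 131 145 147
  149]
 [156 147 148 150 153 163 182 188 168 124  74  47  52  72  94 120 140 148
  148]
 [151 148 149 149 160 181 205 207 182 135  86  62  68  79  91 112 137 145
  148]
 [148 146 148 154 169 198 212 202 171 125  85  75  79  87 101 121 139 147
  147]
 [143 146 151 158 179 205 211 189 149 109  87  87  92  99 116 132 143 147
  147]
 [135 141 152 165 193 210 201 171 127  98  96 105 109 119 133 144 147 148
  147]
 [134 143 157 178 204 209 189 150 109  95 106 125 135 138 144 148 148 149
  149]]
[255 185   8  10  51] [ -45.77999444 -110.73320698] 65.981610802496 2.0867618745285617
```

```bash
python3 -c "
from rig import robot
print(robot.hand_in())"
```

```text
the job is handed in; nothing more can be done
None
```

The bracket is slid home against the fence and end stop, and the cam lever is closed: I measured about 2.09 rad against the 2.1 stop. The job was handed in at about 17.5 s; no verdict came back, and I didn't re-measure the other things on the bench at the end.

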